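# Pack the last two bottles and lock the crate's sliding gate

### The job

Pack the last two capped bottles upright into the bottle crate, one in each of its two empty cells. Then close the crate: pull up the spring lock knob on the sliding barred gate, slide the gate one hole along so that it covers those bottles, and let the pin drop fully home in that hole. Finish while still holding the knob, pin home, so that the crate can be strapped; leave the other things on the stall where they are.

Things in the scene. Friction and masses are not known exactly. Their poses are not given: they have to be found in the camera images.
- crate: Steel wire bottle crate, fixed, 304 mm long (y), 218 wide (x); origin on the table under its middle. Mesh walls 75 mm high, dividers 54, corner posts and end bars (at y = +-142) 123. Cells 84 x 63 mm in 2 rows (x = +-42) by 4 columns (y = 99, 33, -33, -99); only the two cells at y = -99 are empty and open above. Fixed wire top at z = 108 over the columns y = 99 and 33.
- cell_near (a point): Centre of the floor of the empty cell nearer the robot (crate x = -42, y = -99 mm), 4 mm above the table, where a bottle's underside comes to stand; same axes as the crate.
- cell_far (a point): Centre of the floor of the empty cell farther from the robot (crate x = +42, y = -99 mm), 4 mm above the table; same axes as the crate.
- next_hole (a point): Centre, on the tube's top face, of the lock hole the pin must go to: crate x = -98, y = -26, z = 123 mm. The two 16 mm square guide tubes run along the crate's y at x = +-98 mm; the one at -98 has three 12 mm holes 66 mm apart, at y = 106, 40 (pin there at the start) and -26.
- gate (a joint): Slide of the gate, m, along the crate's -y. Two 22 mm sleeve tubes (124 long, top at z = 126) on the guide tubes, joined by 7 rungs at z = 115, 7 mm over the caps. 0 (start, +-1.5 mm): gate's middle at crate y = 0, pin in the middle hole. 0.066: pin over the next hole, the two empty cells covered. Stops at +-0.069. Friction 2 N, 0.67 kg. A pin in a hole leaves it +-2 mm of play.
- lock_pin (a joint): Height of the spring lock pin, m: 0 = fully down, home in a hole; 0.014 = pulled right up (stop). The 8 mm round-nosed pin goes 10 mm deep: clear of the tube above 0.010; between holes it rides on the tube at 0.010. Spring pushes down with 5 N when home, 10 N when right up. Let down within about 4 mm of a hole, it finds its way in.
- pull_knob: Black knurled knob of the lock pin, upright cylinder 26 mm in diameter, 26 high, origin at its middle: at crate x = -98, y = 40 mm minus the gate's value, 156 mm above the table with the pin home, 170 right up. It moves with gate and pin. A 19 mm barrel (z = 132 to 142) on a 24 mm nut stands under it on the gate's sleeve (top z = 126); nothing else near it is higher than that.
- bottle_a: A bottle to pack, standing on the table to the robot's right, about 160 g: amber glass body 46 mm in diameter up to z = 58, shoulder to 70, black cap 26 mm in diameter from 74 to 100 mm (its top). Origin at the centre of its underside, z up. The two are alike; either may go into either cell.
- bottle_b: The other bottle to pack, the same as bottle_a.
- stout_jar: Short wide amber jar with a black lid, 60 mm in diameter, 62 mm high, origin at its underside, standing among the bottles; to be left alone.
- tin: Steel tin, 54 mm in diameter, 75 mm high, origin at its underside, standing among the bottles; to be left alone.
- slim_bottle: Tall thin amber bottle, 38 mm in diameter, 145 mm high, origin at its underside, to the left of the crate; to be left alone.
- mug: White mug, 76 mm across, 85 mm high, origin at its underside, to the left of the crate; to be left alone.
- screwdriver: Screwdriver lying to the robot's left, near the robot; to be left alone.
Mind the look-alikes: they are no part of the job. What is shaped like the bottle_a but blue is not meant.

How it is judged:
On the way, in this order (a step that is already met when the one before it is completed fails the run):
1. both bottles stand upright in the two empty cells, one in each, let go ((((horizontal distance between bottle_a and cell_near below 0.022 m and z of bottle_a in the frame of crate between -0.002 and 0.01 m and angle between bottle_a's own z axis and vertical below 0.12 rad) and (horizontal distance between bottle_b and cell_far below 0.022 m and z of bottle_b in the frame of crate between -0.002 and 0.01 m and angle between bottle_b's own z axis and vertical below 0.12 rad)) or ((horizontal distance between bottle_a and cell_far below 0.022 m and z of bottle_a in the frame of crate between -0.002 and 0.01 m and angle between bottle_a's own z axis and vertical below 0.12 rad) and (horizontal distance between bottle_b and cell_near below 0.022 m and z of bottle_b in the frame of crate between -0.002 and 0.01 m and angle between bottle_b's own z axis and vertical below 0.12 rad))) and contact force between the fingers and bottle_a below 0.2 N and contact force between the fingers and bottle_b below 0.2 N), for 0.2 s.
2. the lock pin is pulled clear of its hole (value of joint lock_pin above 0.009 m), for 0.05 s.
At the end, for the whole second after the job is handed in: Both bottles stand upright (within 7 degrees) on the crate's floor, at rest, one in each formerly empty cell; the gate is one hole further (0.062 to 0.0695 m); the pin is home in that hole (lock_pin under 2 mm); the fingers still hold the knob (contact force over 3 N) ((((horizontal distance between bottle_a and cell_near below 0.022 m and z of bottle_a in the frame of crate between -0.002 and 0.01 m and angle between bottle_a's own z axis and vertical below 0.12 rad) and (horizontal distance between bottle_b and cell_far below 0.022 m and z of bottle_b in the frame of crate between -0.002 and 0.01 m and angle between bottle_b's own z axis and vertical below 0.12 rad)) or ((horizontal distance between bottle_a and cell_far below 0.022 m and z of bottle_a in the frame of crate between -0.002 and 0.01 m and angle between bottle_a's own z axis and vertical below 0.12 rad) and (horizontal distance between bottle_b and cell_near below 0.022 m and z of bottle_b in the frame of crate between -0.002 and 0.01 m and angle between bottle_b's own z axis and vertical below 0.12 rad))) and linear speed of each of bottle_a, bottle_b below 0.03 m/s and value of joint gate between 0.062 and 0.0695 m and value of joint lock_pin below 0.002 m and contact force between the fingers and pull_knob above 3 N); the arm keeps its last pose, push and grip.
It fails at once if another thing on the stall is moved by more than 30 mm (distance of any of stout_jar, tin, slim_bottle, mug, screwdriver from where it was at the start of the episode above 0.03 m).
It fails at once if a bottle to be packed is knocked over (tilted more than 40 degrees) (angle between any of bottle_a, bottle_b's own z axis and vertical above 0.7 rad).
It also fails if it takes over 64 s, if anything falls off the work surface, if the arm or the gripper's body presses on something with over 40 N, if the wrist force passes 120 N, or if a joint passes its speed limit or range.

### The arm

A 6-joint arm with a two-finger parallel gripper is mounted at the origin on the work surface. World frame = base frame: x ahead of the robot, y to its left, z up, the work surface at z = 0. Lengths are in m, angles in rad, forces in N, time in s.
With the tool pointing down it reaches from about 0.375 to 0.975 m from the base axis. Payload 3.8 kg.
Tool frame: the origin (TCP) lies midway between the tips of the shut fingers; the grasp point (between the pads) lies 19 mm behind it; z points along the fingers, y is the line along which they close (so a half turn about z gives the same grasp; the last joint's range is limited). The gripper opens to 88 mm and grips with 3 to 60 N. Pads are 18 mm wide; open, the fingers measure 123 mm over their backs; the gripper's body (75 mm by 187 mm) begins 45 mm behind the grasp point.
Start: joints at [1.182, 0.264, 1.604, -0, 1.274, -0.037], TCP at [0.233, 0.634, 0.209] pointing down, gripper open.
Joint ranges: [-2.63, 2.63], [-0.94, 2.18], [0.31, 2.57], [-1.31, 4.45], [0, 2.66], [-2.55, 2.55]. Speed limits (rad/s): [2.57, 2.57, 3.14, 3.14, 3.14, 3.14].

### API

Orientations are given as a rotation vector (axis times angle).
In Python, from plant import ctrl, vision, job, masks_of, mark_of gives the robot as it stands.
- The arm moves only by the tool play_rows, never from a script. Its argument "motion" is a list of rows, each an object of numbers: "dx", "dy", "dz": the shift along the tool's x, y, z in units of 25 mm (1.0 is 25 mm); "spin": the turn about the tool's z in units of 5 degrees (1.0 is 5 degrees); "fingers": the closure, from 0 (fully open) to 1 (shut). In form: [{"dx": .., "dy": .., "dz": .., "spin": .., "fingers": ..}, ...]. A call has 1 to 8 rows; each row shifts and turns the commanded pose from where the row before left it, along the tool's axes as they then stand; what a row does not reach is not made up. A row lasts 1/10 s, in which the tool goes at most 50 mm and 8.59 degrees, less where a joint would pass 70% of its speed; a pose out of reach is approached as far as the arm can. A call is refused whole if a number of a shift passes 1 or a number of a turn 1, either way. A call with a gripper value outside its range is refused whole. The fingers move at their own pace and stop on an object; the grip force is fixed at half the most. Time passes only in rows, so rows that do not move let the fingers close. It gives the time, the measured TCP pose, the force, the opening and the grip force at its end, in the units of the state.
- ctrl.get_state(): the state, without advancing time (a new reading comes with each control period).
- vision.grab_frame(name): name is "scene" or "top"; returns a dict with "image" (420x560x3 uint8, blue, green, red), "vfov" (degrees; the focal length in pixels is half the picture's height over the tangent of half this angle, whatever the lens; pixels are square), "cx", "cy" (the principal point, pixels), "k1" (the pictures are not rectified: a ray, as slopes to the right and down, at radius r is drawn at 1 + k1 r^2 times it, then the intrinsics apply), "world_from_camera" (4x4, takes a point from camera to world coordinates). Camera axes: x right, y down, z forward; pixel columns grow to the right and rows downward; lengths in m; the calibration is good to about 2 mm. A picture is of the moment at which its call begins. There is no depth.
- job.finish_job(): hands the job in; it is judged then, once.
Trained networks look in a picture, given as the dict that the camera call returned (one of the last four; its "shot" number tells which), for a name from the list of things; names that differ only in an ending like _2 or _b are one class to them, and where a whole thing is asked for, a point or a joint stands for the part that bears it (a point fixed in the world has none). Each returns a list of dicts, best first, with "score" (0 to 1); they miss things now and then, are a little off and sometimes report something else, mostly with a low value. They report only what shows in the picture. A call takes as long as a camera call. They do not tell look-alikes from the thing itself.
- masks_of(thing, picture): "mask" (420x560 bool, what is visible of it) and "position" ([row, column] in pixels, amid what is visible of it).
- mark_of(thing, picture): "position" ([row, column] in pixels: a listed point, or the origin of a listed thing).
The state is a dict: "t": time; "q": joint angles; "joint_vel": joint speeds; "joint_efforts": joint torques, N m; "position": TCP position; "orientation": TCP orientation; "contact_force": force on the tool from outside, world axes, zero at the start; "ft_torque": the same for the moment, N m; "grip_width": finger opening in m; "finger_force": force on a finger pad.
Only numpy, scipy, OpenCV 4.12 (cv2) and the standard library are available. Lean on these libraries where they do the work, as an engineer would, in place of code of your own. Each camera call takes 0.05 s, during which the arm holds its last target. There are 200 camera calls.

## Working session

There is one attempt and no reset: what is moved stays moved. The work goes in short steps, Python scripts to look and compute and a tool call to move; the robot and the scene stay as the last step left them, time stands still between calls to the robot, and variables do not carry over. Pictures are saved under pics/ and viewed, at most 10 in all, crops included, and the job is handed in when it is done.

Besides the shell and the picture viewer there is one more tool, called after "Request:" by a JSON object that holds its "fn" and its "kwargs". play_rows: Moves the arm, as the interface text tells. Its arguments: {"type":"object","properties":{"motion":{"type":"array","items":{"type":"object","properties":{"dx":{"type":"number"},"dy":{"type":"number"},"dz":{"type":"number"},"spin":{"type":"number"},"fingers":{"type":"number"}}}}},"required":["motion"]}

```bash
ls; mkdir -p pics; cat > h.py <<'E'
import numpy as np,cv2
from plant import ctrl,vision,job,masks_of,mark_of
def K(p):
    f=p["image"].shape[0]/2/np.tan(np.radians(p["vfov"])/2); return f
def ray(p,rc):
    f=K(p); d=np.array([(rc[1]-p["cx"])/f,(rc[0]-p["cy"])/f]); u=d.copy()
    for _ in range(20): u=d/(1+p["k1"]*(u@u))
    T=np.array(p["world_from_camera"]); return T[:3,3],T[:3,:3]@np.array([u[0],u[1],1])
def at(p,rc,z):
    o,d=ray(p,rc); return o+d*(z-o[2])/d[2]
def px(p,X):
    T=np.linalg.inv(np.array(p["world_from_camera"])); c=T[:3,:3]@np.array(X)+T[:3,3]; u=c[:2]/c[2]
    u=u*(1+p["k1"]*(u@u)); f=K(p); return np.array([u[1]*f+p["cy"],u[0]*f+p["cx"]])
def tri(p,a,q,b):
    o1,d1=ray(p,a);o2,d2=ray(q,b); A=np.stack([d1,-d2],1); s=np.linalg.lstsq(A,o2-o1,rcond=None)[0]
    return (o1+s[0]*d1+o2+s[1]*d2)/2, np.linalg.norm(o1+s[0]*d1-o2-s[1]*d2)
E
python3 - <<'E'
from h import *
S=vision.grab_frame("scene");T=vision.grab_frame("top")
for n,p in(("scene",S),("top",T)):
    cv2.imwrite(f"pics/{n}0.png",p["image"]); print(n,np.round(p["world_from_camera"],2).tolist())
    for t,z in(("crate",0),("cell_near",.004),("cell_far",.004),("next_hole",.123),("pull_knob",.156),("bottle_a",0),("stout_jar",0),("tin",0),("mug",0),("slim_bottle",0),("screwdriver",0.01)):
        print(t,[(np.round(m["position"],1).tolist(),round(m["score"],2),np.round(at(p,m["position"],z)[:2],3).tolist()) for m in mark_of(t,p)])
E
```

```text
pics
scene [[0.48, 0.7, -0.52, 1.15], [0.88, -0.38, 0.3, -0.35], [0.01, -0.6, -0.8, 1.13], [0.0, 0.0, 0.0, 1.0]]
crate [([263.4, 304.6], 0.98, [0.606, 0.043])]
cell_near [([256.1, 264.5], 0.84, [0.543, -0.035])]
cell_far [([191.7, 316.0], 0.64, [0.431, 0.181]), ([287.6, 273.2], 0.58, [0.63, -0.058])]
next_hole [([202.1, 287.7], 0.58, [0.502, 0.05]), ([176.8, 391.9], 0.41, [0.556, 0.315])]
pull_knob [([190.0, 315.3], 0.59, [0.523, 0.11])]
bottle_a [([280.7, 121.0], 0.96, [0.439, -0.372]), ([264.9, 163.6], 0.94, [0.447, -0.263]), ([252.8, 128.2], 0.68, [0.372, -0.329]), ([237.8, 157.2], 0.66, [0.365, -0.248]), ([317.8, 150.1], 0.51, [0.564, -0.345])]
stout_jar [([316.0, 151.5], 0.56, [0.561, -0.34]), ([265.1, 304.7], 0.19, [0.61, 0.04])]
tin [([303.2, 186.9], 0.82, [0.569, -0.254])]
mug []
slim_bottle []
screwdriver [([152.0, 344.6], 0.57, [0.351, 0.325])]
top [[0.0, -0.99, 0.11, 0.42], [-1.0, -0.01, -0.02, 0.04], [0.02, -0.11, -0.99, 1.03], [0.0, 0.0, 0.0, 1.0]]
crate [([179.5, 267.9], 0.55, [0.614, 0.038])]
cell_near [([205.5, 299.4], 0.88, [0.545, -0.045]), ([282.8, 157.4], 0.57, [0.344, 0.317])]
cell_far [([173.6, 305.1], 0.61, [0.63, -0.061]), ([242.7, 419.8], 0.23, [0.449, -0.36])]
next_hole [([211.8, 266.0], 0.78, [0.515, 0.042])]
pull_knob [([208.7, 235.0], 0.57, [0.518, 0.111])]
bottle_a [([275.7, 407.4], 0.98, [0.364, -0.326]), ([242.6, 421.8], 0.92, [0.449, -0.367]), ([243.1, 383.3], 0.86, [0.447, -0.265]), ([270.9, 374.6], 0.61, [0.375, -0.241])]
stout_jar [([196.1, 410.8], 0.81, [0.572, -0.342])]
tin [([194.0, 378.8], 0.71, [0.577, -0.257])]
mug [([172.2, 125.6], 0.56, [0.63, 0.412])]
slim_bottle [([229.0, 135.2], 0.71, [0.481, 0.38])]
screwdriver [([282.3, 154.9], 0.88, [0.346, 0.322]), ([244.8, 381.0], 0.55, [0.443, -0.256])]
```

View pics/scene0.png

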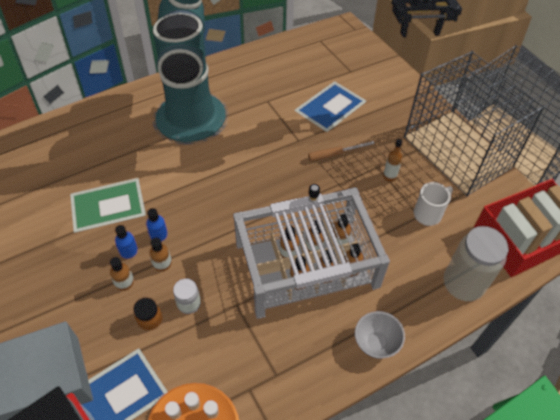

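View pics/top0.png

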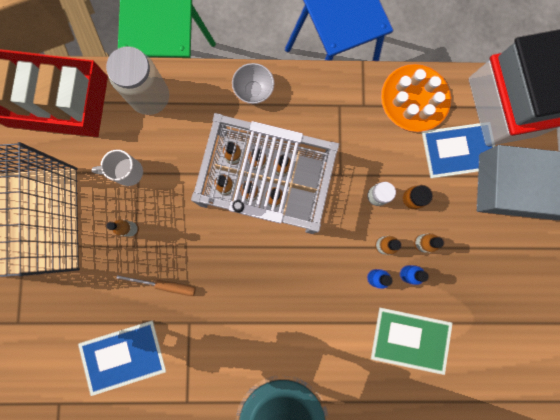

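The scene view shows the crate at about (r255, c310) with its two empty cells at its left end and the knob at (190, 315). There are four bottle-shaped candidates:
- **Amber:** (281,121) and (265,164). These fit the description.
- **Blue:** (253,128) and (238,157). These are look-alikes.

In the top view the amber ones are at (243,422) and (243,383), and the blue ones at (276,407) and (271,375). Next I fit the poses and confirm in one crop.

```bash
cat >> h.py <<'E'
from scipy.optimize import least_squares
def cw(c,P):
    x,y,a=c; P=np.array(P,float); R=np.array([[np.cos(a),-np.sin(a)],[np.sin(a),np.cos(a)]])
    return np.r_[R@P[:2]+[x,y],P[2]]
E
python3 - <<'E'
from h import *
S=vision.grab_frame("scene");T=vision.grab_frame("top")
c0=np.array([.61,.04,-.23]); ref={"crate":(0,0,0),"cell_near":(-.042,-.099,.004),"cell_far":(.042,-.099,.004),"next_hole":(-.098,-.026,.123),"pull_knob":(-.098,.04,.156)}
obs=[]
for p in(S,T):
    for t,P in ref.items():
        c=[m["position"] for m in mark_of(t,p)]
        c=[m for m in c if np.linalg.norm(px(p,cw(c0,P))-m)<15]
        if c: obs.append((t,p,P,np.array(c[0])))
f=lambda c:np.concatenate([px(p,cw(c,P))-m for t,p,P,m in obs])
r=least_squares(f,c0,loss="soft_l1",f_scale=1.5,x_scale=[.1,.1,.2]);c=r.x
print("crate",c.round(4)); 
for o,e in zip(obs,f(c).reshape(-1,2)): print(o[0],e.round(1))
for n,P in ref.items(): print(n,cw(c,P).round(4))
crops=[]
for p,bx in((S,(180,400,90,390)),(T,(100,300,180,450))):
    im=p["image"].copy(); im=cv2.resize(im,None,fx=3,fy=3,interpolation=cv2.INTER_CUBIC)
    pts=[(x,y,.123) for x in(-.098,.098) for y in(-.142,.142)]+[(-.098,.04,.169),(-.042,-.099,.004),(.042,-.099,.004)]
    for P in pts:
        q=px(p,cw(c,P))*3; cv2.drawMarker(im,(int(q[1]),int(q[0])),(255,0,255),cv2.MARKER_CROSS,14,2)
    for m in masks_of("bottle_a",p):
        mm=m["mask"]; b=p["image"][mm].mean(0); print(m["score"],np.round(m["position"],1),"bgr",b.round())
    crops.append(cv2.resize(im[bx[0]*3:bx[1]*3,bx[2]*3:bx[3]*3],(400,290)))
for (a,b) in (((280.7,121),(242.6,421.8)),((264.9,163.6),(243.1,383.3))):
    print("bottle tri",tri(S,a,T,b), at(S,a,0),at(T,b,0))
b1=cv2.resize(S["image"][190:300,90:200],(400,300));b2=cv2.resize(T["image"][220:300,350:460],(400,300))
cv2.imwrite("pics/c1.png",np.vstack([np.hstack(crops),np.hstack([b1,b2])]))
E
```

```text
crate [ 0.6104  0.0441 -0.2463]
crate [ 1.7 -1.3]
cell_near [0.2 1.3]
cell_far [ 1.3 -2.8]
next_hole [ 1.1 -0.7]
pull_knob [-1.7 -0.2]
crate [ 0.4 -4.4]
cell_near [ 0.  -0.5]
cell_far [ 0.  -1.5]
next_hole [ 2.8 -0.7]
pull_knob [-1.9  0.6]
crate [0.6104 0.0441 0.    ]
cell_near [ 0.5455 -0.0417  0.004 ]
cell_far [ 0.627  -0.0622  0.004 ]
next_hole [0.509  0.0428 0.123 ]
pull_knob [0.5251 0.1068 0.156 ]
0.9 [243.3 123.9] bgr [102.  57.  38.]
0.64 [256.9 159.3] bgr [59. 77. 96.]
0.61 [276.8 118.5] bgr [58. 77. 98.]
0.58 [226.4 154.7] bgr [99. 58. 44.]
0.22 [190.6 313.3] bgr [61. 65. 71.]
0.97 [275.5 378.3] bgr [131.  66.  40.]
0.91 [242.3 384.7] bgr [ 58.  86. 118.]
0.88 [271.9 412.3] bgr [124.  63.  39.]
0.87 [238.8 426.4] bgr [ 56.  84. 116.]
bottle tri (array([ 0.44701203, -0.36841894,  0.00716626]), np.float64(0.009125163065903314)) [ 0.43939193 -0.37229545  0.        ] [ 0.44934216 -0.36697297  0.        ]
bottle tri (array([ 0.44780935, -0.26389921,  0.00253286]), np.float64(0.0015865277244578241)) [ 0.44673578 -0.26304735  0.        ] [ 0.44748307 -0.26538293  0.        ]
```

View pics/c1.png

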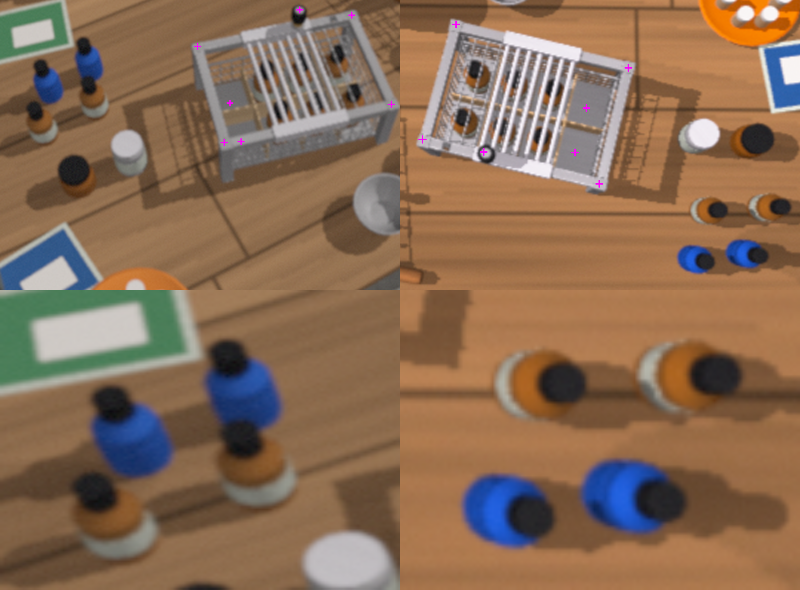

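The crop confirms the amber, black-capped bottles as the ones to pack: scene (281,121) and (265,164). The blue pair at (253,128) and (238,157) are look-alikes and stay. The crate overlay fits to within a few mm. I'll now refine the caps and knob from their dark blobs.

```bash
cat >> h.py <<'E'
def dark(p,rc,rad=9,th=62):
    r,c=np.round(rc).astype(int); r0,c0=r-rad,c-rad; w=p["image"][r0:r+rad+1,c0:c+rad+1].max(2)
    n,l,s,ce=cv2.connectedComponentsWithStats((w<th).astype(np.uint8))
    k=1+np.argmax(s[1:,4]); return np.array([ce[k][1]+r0,ce[k][0]+c0]),s[k,4]
E
python3 - <<'E'
from h import *
S=vision.grab_frame("scene");T=vision.grab_frame("top")
for n,X in(("A",(.447,-.368,.088)),("B",(.447,-.264,.088)),("knob",(.525,.107,.157))):
    (a,na),(b,nb)=dark(S,px(S,X)),dark(T,px(T,X))
    print(n,a.round(1),na,b.round(1),nb,"tri",tri(S,a,T,b),at(S,a,X[2]+.002)[:2],at(T,b,X[2]+.007)[:2])
s=ctrl.get_state(); print(s["orientation"],s["position"],s["grip_width"],s["contact_force"])
E
```

```text
A [263.6 115.7] 128 [242.4 436.4] 112 tri (array([ 0.44767594, -0.36675624,  0.08879834]), np.float64(0.00026892916029753523)) [ 0.44839354 -0.3668502 ] [ 0.44757881 -0.36391314]
B [244.3 155.9] 121 [244.6 394.3] 105 tri (array([ 0.44186943, -0.26531831,  0.08824573]), np.float64(6.336702500088766e-05)) [ 0.44304552 -0.26549287] [ 0.44175133 -0.26306482]
knob [193.1 313.2] 68 [208.5 240. ] 28 tri (array([0.52132618, 0.10335702, 0.14583738]), np.float64(0.005885115749969657)) [0.53093167 0.09994739] [0.51791827 0.09956777]
[-5.49740472e-01 -3.09310343e+00 -4.87893503e-05] [0.23258636 0.63367211 0.2094357 ] 0.08804162770440753 [ 0.44136543  0.4193357  -0.38326671]
```

Request:
{"fn": "play_rows", "kwargs": {"motion": [{"dx":-0.35,"dy":-1,"fingers":0.43},{"dx":-0.35,"dy":-1,"fingers":0.43},{"dx":-0.35,"dy":-1,"fingers":0.43},{"dx":-0.35,"dy":-1,"fingers":0.43},{"dx":-0.35,"dy":-1,"fingers":0.43},{"dx":-0.35,"dy":-1,"fingers":0.43},{"dx":-0.35,"dy":-1,"fingers":0.43},{"dx":-0.35,"dy":-1,"fingers":0.43}]}}

```text
validation failed for argument at $.mo...
```

Request:
{"fn": "play_rows", "kwargs": {"motion": [{"spin":1,"fingers":0.43},{"spin":1,"fingers":0.43},{"spin":1,"fingers":0.43},{"spin":1,"fingers":0.43},{"spin":1,"fingers":0.43},{"spin":1,"fingers":0.43},{"spin":1,"fingers":0.43},{"spin":1,"fingers":0.43}]}}

```text
validation failed for argument at $.mo...
```

Request:
{"fn": "play_rows", "kwargs": {"motion": [{"spin":1,"fingers":0.43},{"spin":1,"fingers":0.43},{"spin":1,"fingers":0.43},{"spin":1,"fingers":0.43},{"spin":1,"fingers":0.43},{"spin":1,"fingers":0.43},{"spin":1,"fingers":0.43},{"spin":1,"fingers":0.43}]}}

```text
validation failed for argument at $.mo...
```

Request:
{"fn": "play_rows", "kwargs": {"motion": [{"spin":0.8,"fingers":0.43},{"fingers":0.43}]}}

```text
validation failed for argument at $.mo...
```

```bash
cat >> h.py <<'E'
from scipy.spatial.transform import Rotation as Ro
CR=np.array([.6104,.0441,-.2463])
def go(X):
    s=ctrl.get_state(); R=Ro.from_rotvec(s["orientation"]).as_matrix(); p=np.array(s["position"])
    print("pos",p.round(4),"yawY",np.degrees(np.arctan2(R[1,1],R[0,1])).round(1),"w",round(s["grip_width"],4),"ff",np.round(s["finger_force"],1),"F",np.round(s["contact_force"],1),"t",round(s["t"],2))
    print("units",((R.T@(np.array(X)-p))/.025).round(2)); return s
E
python3 -c "
from h import *
s=go((.442,-.265,.209)); print(s['q'])"
```

```text
pos [0.2326 0.6337 0.2094] yawY 69.8 w 0.088 ff 0.0 F [ 0.4  0.4 -0.4] t 2.0
units [-2.025e+01 -3.086e+01  2.000e-02]
[ 1.18210884e+00  2.63884727e-01  1.60396362e+00  2.32918754e-05
  1.27371734e+00 -3.69056755e-02]
```

The rows probably need every key, so I'll resend them complete.

Request:
{"fn": "play_rows", "kwargs": {"motion": [{"dx":-0.35,"dy":-1,"dz":0,"spin":0,"fingers":0.43},{"dx":-0.35,"dy":-1,"dz":0,"spin":0,"fingers":0.43},{"dx":-0.35,"dy":-1,"dz":0,"spin":0,"fingers":0.43},{"dx":-0.35,"dy":-1,"dz":0,"spin":0,"fingers":0.43},{"dx":-0.35,"dy":-1,"dz":0,"spin":0,"fingers":0.43},{"dx":-0.35,"dy":-1,"dz":0,"spin":0,"fingers":0.43},{"dx":-0.35,"dy":-1,"dz":0,"spin":0,"fingers":0.43},{"dx":-0.35,"dy":-1,"dz":0,"spin":0,"fingers":0.43}]}}

```text
t: 2.8
position: [0.2293, 0.4207, 0.2095]
orientation: [0.549, 3.093, 0.0]
contact_force: [0.1, -0.8, 0.2]
grip_width: 0.0504
finger_force: 0.0
```

Request:
{"fn": "play_rows", "kwargs": {"motion": [{"dx":0,"dy":0,"dz":0,"spin":1,"fingers":0.43},{"dx":0,"dy":0,"dz":0,"spin":1,"fingers":0.43},{"dx":0,"dy":0,"dz":0,"spin":1,"fingers":0.43},{"dx":0,"dy":0,"dz":0,"spin":1,"fingers":0.43},{"dx":0,"dy":0,"dz":0,"spin":1,"fingers":0.43},{"dx":0,"dy":0,"dz":0,"spin":1,"fingers":0.43},{"dx":0,"dy":0,"dz":0,"spin":1,"fingers":0.43},{"dx":0,"dy":0,"dz":0,"spin":1,"fingers":0.43}]}}

```text
t: 3.6
position: [0.2294, 0.4218, 0.2096]
orientation: [1.579, 2.716, 0.001]
contact_force: [0.5, -0.0, -0.8]
grip_width: 0.0501
finger_force: 0.0
```

Request:
{"fn": "play_rows", "kwargs": {"motion": [{"dx":0,"dy":0,"dz":0,"spin":1,"fingers":0.43},{"dx":0,"dy":0,"dz":0,"spin":1,"fingers":0.43},{"dx":0,"dy":0,"dz":0,"spin":1,"fingers":0.43},{"dx":0,"dy":0,"dz":0,"spin":1,"fingers":0.43},{"dx":0,"dy":0,"dz":0,"spin":1,"fingers":0.43},{"dx":0,"dy":0,"dz":0,"spin":1,"fingers":0.43},{"dx":0,"dy":0,"dz":0,"spin":1,"fingers":0.43},{"dx":0,"dy":0,"dz":0,"spin":1,"fingers":0.43}]}}

```text
t: 4.4
position: [0.2294, 0.4218, 0.2096]
orientation: [-2.413, -2.012, -0.0]
contact_force: [-0.1, -0.0, -0.8]
grip_width: 0.0498
finger_force: 0.0
```

Request:
{"fn": "play_rows", "kwargs": {"motion": [{"dx":0,"dy":0,"dz":0,"spin":0.8,"fingers":0.43}]}}

```text
t: 4.5
position: [0.2294, 0.4218, 0.2096]
orientation: [-2.481, -1.927, -0.0]
contact_force: [0.3, -0.2, -0.6]
grip_width: 0.05
finger_force: 0.0
```

```bash
python3 -c "
from h import *
s=go((.442,-.265,.209)); print(s['q'])"
```

```text
pos [0.2294 0.4218 0.2096] yawY -14.3 w 0.05 ff 0.0 F [ 0.3 -0.2 -0.6] t 4.5
units [-2.451e+01  1.504e+01  2.000e-02]
[ 1.02080100e+00 -1.11505716e-01  2.00608674e+00 -2.57062210e-05
  1.24669175e+00  1.27113919e+00]
```

Request:
{"fn": "play_rows", "kwargs": {"motion": [{"dx":-1,"dy":1,"dz":0,"spin":0,"fingers":0.43},{"dx":-1,"dy":1,"dz":0,"spin":0,"fingers":0.43},{"dx":-1,"dy":1,"dz":0,"spin":0,"fingers":0.43},{"dx":-1,"dy":1,"dz":0,"spin":0,"fingers":0.43},{"dx":-1,"dy":1,"dz":0,"spin":0,"fingers":0.43},{"dx":-1,"dy":1,"dz":0,"spin":0,"fingers":0.43},{"dx":-1,"dy":1,"dz":0,"spin":0,"fingers":0.43},{"dx":-1,"dy":1,"dz":0,"spin":0,"fingers":0.43}]}}

```text
t: 5.3
position: [0.375, 0.1777, 0.2098]
orientation: [2.478, 1.931, 0.002]
contact_force: [0.4, 0.6, 0.3]
grip_width: 0.0502
finger_force: 0.0
```

Request:
{"fn": "play_rows", "kwargs": {"motion": [{"dx":-1,"dy":1,"dz":0,"spin":0,"fingers":0.43},{"dx":-1,"dy":1,"dz":0,"spin":0,"fingers":0.43},{"dx":-1,"dy":1,"dz":0,"spin":0,"fingers":0.43},{"dx":-1,"dy":1,"dz":0,"spin":0,"fingers":0.43},{"dx":-1,"dy":1,"dz":0,"spin":0,"fingers":0.43},{"dx":-1,"dy":1,"dz":0,"spin":0,"fingers":0.43},{"dx":-1,"dy":1,"dz":0,"spin":0,"fingers":0.43},{"dx":-1,"dy":0,"dz":0,"spin":0,"fingers":0.43}]}}

```text
t: 6.1
position: [0.4974, -0.0598, 0.2097]
orientation: [2.478, 1.929, 0.002]
contact_force: [-0.8, 1.1, -0.7]
grip_width: 0.0502
finger_force: 0.0
```

Request:
{"fn": "play_rows", "kwargs": {"motion": [{"dx":-1,"dy":0,"dz":0,"spin":0,"fingers":0.43},{"dx":-1,"dy":0,"dz":0,"spin":0,"fingers":0.43},{"dx":-1,"dy":0,"dz":0,"spin":0,"fingers":0.43},{"dx":-1,"dy":0,"dz":0,"spin":0,"fingers":0.43},{"dx":-1,"dy":0,"dz":0,"spin":0,"fingers":0.43},{"dx":-1,"dy":0,"dz":0,"spin":0,"fingers":0.43},{"dx":-1,"dy":0,"dz":0,"spin":0,"fingers":0.43},{"dx":-1,"dy":0,"dz":0,"spin":0,"fingers":0.43}]}}

```text
t: 6.9
position: [0.446, -0.2527, 0.2096]
orientation: [2.478, 1.93, 0.0]
contact_force: [0.5, 0.2, -0.0]
grip_width: 0.0506
finger_force: 0.0
```

```bash
python3 -c "
from h import *
go((.442,-.265,.069))"
```

```text
pos [ 0.446  -0.2527  0.2096] yawY -14.2 w 0.0506 ff 0.0 F [ 0.5  0.2 -0. ] t 6.9
units [-0.51 -0.04  5.63]
```

Request:
{"fn": "play_rows", "kwargs": {"motion": [{"dx":-0.5,"dy":-0.04,"dz":0,"spin":0,"fingers":0.43},{"dx":0,"dy":0,"dz":1,"spin":0,"fingers":0.43},{"dx":0,"dy":0,"dz":1,"spin":0,"fingers":0.43},{"dx":0,"dy":0,"dz":1,"spin":0,"fingers":0.43},{"dx":0,"dy":0,"dz":1,"spin":0,"fingers":0.43},{"dx":0,"dy":0,"dz":1,"spin":0,"fingers":0.43},{"dx":0,"dy":0,"dz":0.6,"spin":0,"fingers":0.43},{"dx":0,"dy":0,"dz":0,"spin":0,"fingers":0.43}]}}

```text
t: 7.7
position: [0.4403, -0.2619, 0.0669]
orientation: [-2.474, -1.928, 0.002]
contact_force: [0.2, 0.4, -0.1]
grip_width: 0.05
finger_force: 0.0
```

Request:
{"fn": "play_rows", "kwargs": {"motion": [{"dx":0,"dy":0,"dz":0,"spin":0,"fingers":1},{"dx":0,"dy":0,"dz":0,"spin":0,"fingers":1},{"dx":0,"dy":0,"dz":0,"spin":0,"fingers":1},{"dx":0,"dy":0,"dz":0,"spin":0,"fingers":1}]}}

```text
t: 8.1
position: [0.4431, -0.2642, 0.0711]
orientation: [2.476, 1.93, 0.001]
contact_force: [-3.7, 1.3, 12.3]
grip_width: 0.0206
finger_force: 6.1
```

```bash
python3 -c "
from h import *
go((.442,-.265,.069))
S=vision.grab_frame('scene');T=vision.grab_frame('top')
a=cv2.resize(S['image'][190:320,80:230],(400,347));b=cv2.resize(T['image'][180:310,340:490],(400,347))
cv2.imwrite('pics/g1.png',np.hstack([a,b]));go((.442,-.265,.069))"
```

```text
pos [ 0.4431 -0.2642  0.0711] yawY -14.2 w 0.0206 ff 6.1 F [-3.7  1.3 12.3] t 8.1
units [-0.04 -0.04  0.08]
pos [ 0.4432 -0.2646  0.0721] yawY -14.1 w 0.0124 ff 7.8 F [-4.2  2.2 14.6] t 8.2
units [-0.03 -0.04  0.12]
```

View pics/g1.png

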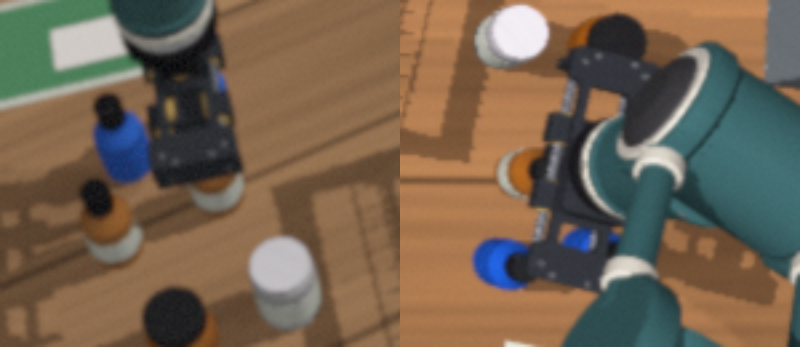

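The gripper sits over bottle B (scene about (252,153)), and the bottle stands upright. But the fingers closed past the cap's width, so the cap isn't between the pads. I'll open, lift and check.

Request:
{"fn": "play_rows", "kwargs": {"motion": [{"dx":0,"dy":0,"dz":0,"spin":0,"fingers":0.43},{"dx":0,"dy":0,"dz":0,"spin":0,"fingers":0.43},{"dx":0,"dy":0,"dz":0,"spin":0,"fingers":0.43},{"dx":0,"dy":0,"dz":0,"spin":0,"fingers":0.43},{"dx":0,"dy":0,"dz":0,"spin":0,"fingers":0.43}]}}

```text
t: 8.7
position: [0.444, -0.2647, 0.0714]
orientation: [2.475, 1.928, 0.002]
contact_force: [0.8, 0.2, 6.8]
grip_width: 0.0494
finger_force: 3.5
```

```bash
python3 -c "
from h import *
go((.442,-.265,.069))
S=vision.grab_frame('scene');T=vision.grab_frame('top')
for p,(r0,r1,c0,c1) in((S,(200,300,90,200)),(T,(200,300,350,460))):
  for X in((.442,-.265,.1),(.442,-.265,.074)): print(px(p,X).round(1))
a=cv2.resize(S['image'][215:275,125:195],(400,343),interpolation=cv2.INTER_CUBIC);b=cv2.resize(T['image'][215:275,360:430],(400,343),interpolation=cv2.INTER_CUBIC)
cv2.imwrite('pics/g2.png',np.hstack([a,b]))"
```

```text
pos [ 0.444  -0.2647  0.0714] yawY -14.2 w 0.0494 ff 3.5 F [0.8 0.2 6.8] t 8.7
units [-0.03 -0.07  0.09]
[241.5 155.2]
[247.6 157.1]
[244.5 395.8]
[244.7 392.3]
```

View pics/g2.png

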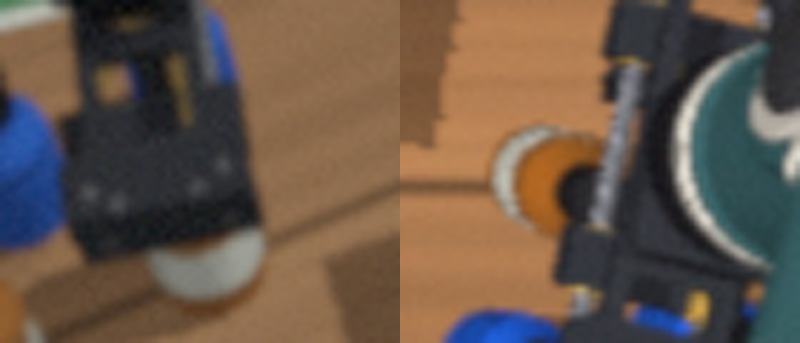

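The cap still shows at top about (248,391), shifted about 8 mm toward the robot. The finger carriages are at about rows 220 and 260. A fingertip is still in contact, so I'll lift clear and remeasure.

Request:
{"fn": "play_rows", "kwargs": {"motion": [{"dx":0,"dy":0,"dz":-0.5,"spin":0,"fingers":0.3},{"dx":0,"dy":0,"dz":-0.5,"spin":0,"fingers":0.3},{"dx":0,"dy":0,"dz":-1,"spin":0,"fingers":0.3},{"dx":0,"dy":0,"dz":-1,"spin":0,"fingers":0.3},{"dx":0.5,"dy":0,"dz":-1,"spin":0,"fingers":0.3},{"dx":1,"dy":0,"dz":-0.5,"spin":0,"fingers":0.3},{"dx":1,"dy":0,"dz":0,"spin":0,"fingers":0.3},{"dx":1,"dy":0,"dz":0,"spin":0,"fingers":0.3}]}}

```text
t: 9.6
position: [0.4644, -0.1783, 0.1838]
orientation: [2.477, 1.928, 0.002]
contact_force: [0.3, -0.9, -0.2]
grip_width: 0.0621
finger_force: 0.0
```

```bash
python3 -c "
from h import *
go((.442,-.265,.069))
S=vision.grab_frame('scene');T=vision.grab_frame('top')
for n,X in(('A',(.447,-.368,.088)),('B',(.442,-.265,.088))):
    (a,na),(b,nb)=dark(S,px(S,X)),dark(T,px(T,X))
    print(n,a.round(1),na,b.round(1),nb,'tri',tri(S,a,T,b))
for p in(S,T): print([(np.round(m['position'],1).tolist(),round(m['score'],2)) for m in mark_of('bottle_b',p)])
a=cv2.resize(S['image'][190:310,90:230],(400,343),interpolation=cv2.INTER_CUBIC);b=cv2.resize(T['image'][190:310,340:480],(400,343),interpolation=cv2.INTER_CUBIC)
cv2.imwrite('pics/g3.png',np.hstack([a,b]))"
```

```text
pos [ 0.4644 -0.1783  0.1838] yawY -14.2 w 0.0621 ff 0.0 F [ 0.3 -0.9 -0.2] t 9.6
units [-3.58 -0.03  4.6 ]
A [263.5 115.7] 129 [250. 436.] 1 tri (array([ 0.43155797, -0.37001795,  0.06934327]), np.float64(0.007257187543416244))
B [244.4 155.8] 121 [249.1 385.6] 19 tri (array([ 0.42827667, -0.25796726,  0.06189116]), np.float64(0.013020501568300796))
[([282.9, 119.9], 0.92), ([265.2, 162.5], 0.78), ([250.1, 127.6], 0.72)]
[([276.3, 408.3], 0.62), ([241.4, 420.9], 0.56), ([274.0, 375.9], 0.43)]
```

View pics/g3.png

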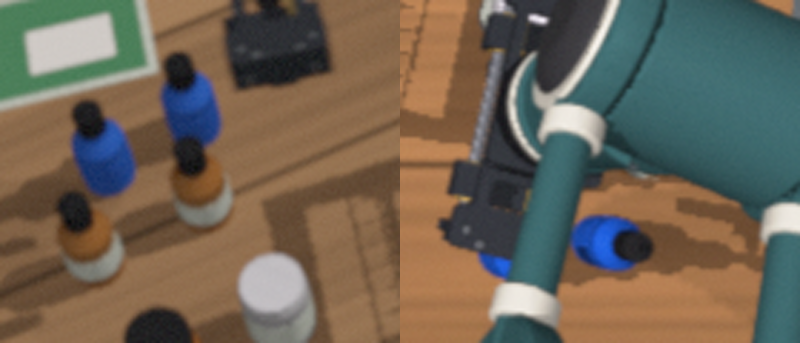

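The scene view shows bottle B unmoved (cap (244,156)), so the fingers never held the cap. I'll check the reported tool pose against the image.

```bash
python3 -c "
from h import *
s=go((.442,-.265,.069)); R=Ro.from_rotvec(s['orientation']).as_matrix(); P=np.array(s['position'])
S=vision.grab_frame('scene');T=vision.grab_frame('top')
out=[]
for p,(r0,c0) in((S,(150,130)),(T,(150,330))):
    k=3.3; im=cv2.resize(p['image'][r0:r0+120,c0:c0+120],None,fx=k,fy=k,interpolation=cv2.INTER_CUBIC)
    def d(v,col):
        q=(px(p,P+R@np.array(v))-[r0,c0])*k; cv2.circle(im,(int(q[1]),int(q[0])),3,col,-1)
    for a in(-1,1):
        for b in(-1,1): d((a*.0375,b*.0935,-.064),(255,0,255)); d((a*.009,b*.031,0),(0,255,255)); 
        d((0,a*.031,-.04),(0,255,0))
    out.append(im)
cv2.imwrite('pics/g4.png',np.hstack(out))"
```

```text
pos [ 0.4638 -0.1787  0.1826] yawY -14.1 w 0.0615 ff 0.0 F [ 0.  -0.5 -0.2] t 9.8
units [-3.56 -0.01  4.55]
```

View pics/g4.png

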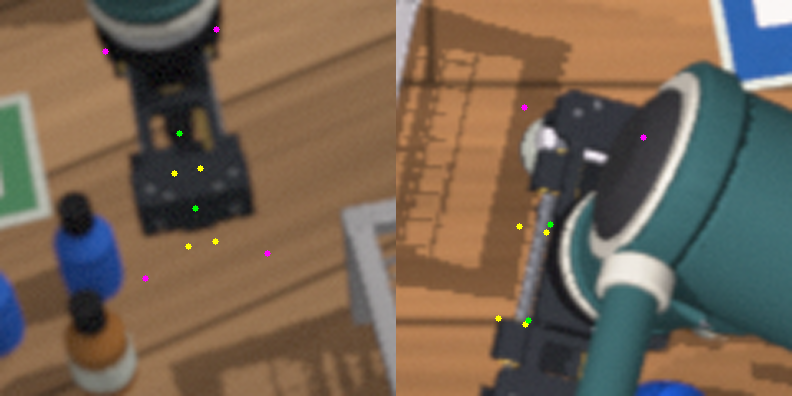

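The overlay shows bare wood where the fingertips should be: predicted scene about (224,190), while the body's front edge sits about 14 px higher. So I'll check the silhouette against the robot-free pictures numerically.

```bash
python3 -c "
from h import *
s=go((.442,-.265,.069)); R=Ro.from_rotvec(s['orientation']).as_matrix(); P=np.array(s['position'])
for n in('scene','top'):
    p=vision.grab_frame(n); cv2.imwrite('pics/'+n+'1.png',p['image'])
    m=cv2.absdiff(p['image'],cv2.imread('pics/'+n+'0.png')).max(2)>40
    m=cv2.morphologyEx(m.astype(np.uint8),cv2.MORPH_OPEN,np.ones((2,2)))
    print(n,'base',px(p,(0,0,.1)).round())
    for b in(-1,1): print('tips',px(p,P+R@[0,b*.033,-.004]).round(1),'body',[px(p,P+R@[a*.0375,b*.0935,-.064]).round(1).tolist() for a in(-1,1)])
    r0,r1,c0,c1=(195,240,160,225) if n=='scene' else (170,290,470-130,440)
    for r in range(r0,r1,2 if n=='scene' else 4): print(r,''.join('.#'[int(v)] for v in m[r,c0:c1]))
"
```

```text
pos [ 0.4635 -0.1794  0.1822] yawY -14.2 w 0.0619 ff 0.0 F [-0.4 -0.5  0.4] t 9.9
units [-3.53  0.    4.53]
scene base [ 91. 187.]
tips [200.1 186.1] body [[165.6, 161.8], [159.2, 195.4]]
tips [223.8 190.9] body [[234.5, 173.7], [227.0, 210.7]]
195 .............#####...#######################.....................
197 ...........#################################.....................
199 ..........###################################....................
201 ..........####################################...................
203 ..........####################################...................
205 ..........#####################################..................
207 ..........#####################################..................
209 ...........####################################..................
211 ...........#####################################.................
213 ...........#####################################.................
215 ............####################################.................
217 ............################################.....................
219 ...........
[... 3339 characters left out ...]
####################################.................................#
266 .....................############################################...................................
270 ................################################################....................................
274 ..................#############################################.....................................
278 .........................################..###################......................................
282 ..........................................###################.......................................
286 .........................................###################........................................
```

The silhouette disagrees with the nominal gripper shape. I'll turn the tool so the scene camera sees the fingers, then difference open against closed pictures to locate the real tips.

Request:
{"fn": "play_rows", "kwargs": {"motion": [{"dx":0,"dy":0,"dz":0,"spin":-1,"fingers":0},{"dx":0,"dy":0,"dz":0,"spin":-1,"fingers":0},{"dx":0,"dy":0,"dz":0,"spin":-1,"fingers":0},{"dx":0,"dy":0,"dz":0,"spin":-1,"fingers":0},{"dx":0,"dy":0,"dz":0,"spin":-1,"fingers":0},{"dx":0,"dy":0,"dz":0,"spin":-1,"fingers":0},{"dx":0,"dy":0,"dz":0,"spin":-1,"fingers":0},{"dx":0,"dy":0,"dz":0,"spin":-1,"fingers":0}]}}

```text
t: 10.8
position: [0.4633, -0.1795, 0.1818]
orientation: [-1.665, -2.664, 0.0]
contact_force: [-0.0, -0.4, 0.3]
grip_width: 0.0881
finger_force: 0.0
```

Request:
{"fn": "play_rows", "kwargs": {"motion": [{"dx":0,"dy":0,"dz":0,"spin":-1,"fingers":0},{"dx":0,"dy":0,"dz":0,"spin":-1,"fingers":0},{"dx":0,"dy":0,"dz":0,"spin":-1,"fingers":0},{"dx":0,"dy":0,"dz":0,"spin":-1,"fingers":0},{"dx":0,"dy":0,"dz":0,"spin":-1,"fingers":0},{"dx":0,"dy":0,"dz":0,"spin":-1,"fingers":0},{"dx":0,"dy":0,"dz":0,"spin":0,"fingers":0}]}}

```text
t: 11.5
position: [0.4634, -0.1795, 0.1818]
orientation: [-0.924, -3.002, 0.0]
contact_force: [0.2, 0.4, -0.1]
grip_width: 0.0883
finger_force: 0.0
```

```bash
python3 -c "
from h import *
s=go((.442,-.265,.069)); R=Ro.from_rotvec(s['orientation']).as_matrix(); P=np.array(s['position'])
S=vision.grab_frame('scene');cv2.imwrite('pics/sopen.png',S['image'])
T=vision.grab_frame('top');cv2.imwrite('pics/topen.png',T['image'])
out=[]
for p,(r0,c0) in((S,(150,130)),(T,(150,320))):
    k=3.3; im=cv2.resize(p['image'][r0:r0+120,c0:c0+120],None,fx=k,fy=k,interpolation=cv2.INTER_CUBIC)
    for b in(-1,1):
        for v in((0,b*.044,0),(0,b*.0615,0),(0,b*.044,-.064)):
            q=(px(p,P+R@np.array(v))-[r0,c0])*k; cv2.circle(im,(int(q[1]),int(q[0])),2,(255,0,255),-1)
    out.append(im)
cv2.imwrite('pics/g5.png',np.hstack(out))"
```

```text
pos [ 0.4634 -0.1795  0.1818] yawY 55.8 w 0.0883 ff 0.0 F [ 0.2  0.4 -0.1] t 11.5
units [-1.22 -3.31  4.51]
```

View pics/g5.png

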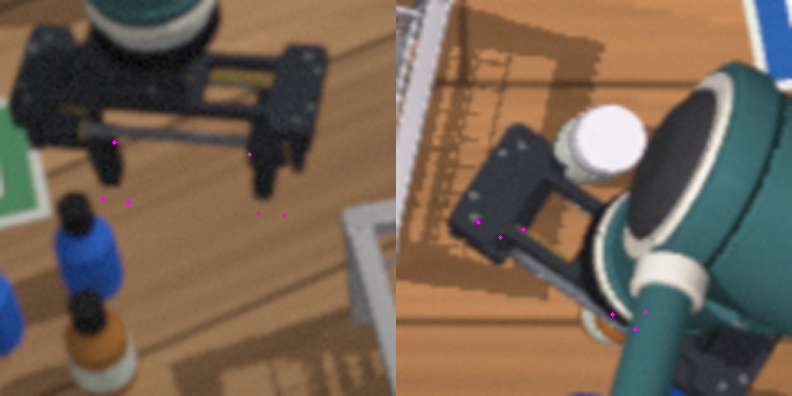

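The real tips show at scene crop (112,185) and (265,197), about 5 px above the prediction. The physical fingers are therefore roughly 20 mm higher, or nearer the robot, than the reported pose puts them. I'll triangulate the jaw plates to separate the two.

```bash
python3 -c "
from h import *
s=go((.442,-.265,.069)); P=np.array(s['position']);R=Ro.from_rotvec(s['orientation']).as_matrix()
S=vision.grab_frame('scene');T=vision.grab_frame('top')
f=lambda x,y,r0,c0:(r0+y/3.3,c0+x/3.3)
a=tri(S,f(300,78,150,130),T,f(505-396,190,150,320)); b=tri(S,f(50,60,150,130),T,f(728-396,365,150,320))
print(a,b,(a[0]+b[0])/2-P,a[0]-b[0],R[:,1])
# tip offset options: seen minus predicted
J=lambda p:np.stack([(px(p,P+e)-px(p,P))/.01 for e in np.eye(3)*.01],1)
print(J(S).round());print(J(T).round())
# tip rays at xy
for t,b in(((112,185),-1),((265,197),1)):
    o,d=ray(S,f(*t,150,130)); X=P+R@[0,b*.0525,0]
    for z in(.18,.2,.21,.22): print(b,z,((o+d*(z-o[2])/d[2])-X).round(4))
"
```

```text
pos [ 0.4635 -0.1793  0.1818] yawY 55.7 w 0.0884 ff 0.0 F [-0.3 -0.6  1.2] t 11.6
units [-1.23 -3.32  4.51]
(array([ 0.50504693, -0.11289088,  0.3211578 ]), np.float64(0.00518507145025063)) (array([ 0.40949025, -0.23824482,  0.30991645]), np.float64(0.0027003800842791714)) [-0.0061881   0.00368946  0.13374134] [0.09555669 0.12535395 0.01124135] [ 5.63905081e-01  8.25839601e-01 -1.14420670e-04]
[[ 327. -175. -271.]
 [ 181.  417.  -54.]]
[[-463.   -3.  -22.]
 [ -10. -461.  123.]]
-1 0.18 [-0.0153  0.0023 -0.0018]
-1 0.2 [ 0.0001 -0.0005  0.0182]
-1 0.21 [ 0.0079 -0.0019  0.0282]
-1 0.22 [ 0.0156 -0.0033  0.0382]
1 0.18 [-0.0164  0.0026 -0.0018]
1 0.2 [-0.0021 -0.0021  0.0182]
1 0.21 [ 0.005  -0.0044  0.0282]
1 0.22 [ 0.0121 -0.0067  0.0382]
```

The offset is almost purely vertical: the real tips are about 19 mm above the reported TCP, with xy agreeing within a few mm. The earlier grasp caught only the top 10 mm of the cap and slipped off. I'll turn back and grasp lower, at reported z of about 0.053.

Request:
{"fn": "play_rows", "kwargs": {"motion": [{"dx":0,"dy":0,"dz":0,"spin":1,"fingers":0.32},{"dx":0,"dy":0,"dz":0,"spin":1,"fingers":0.32},{"dx":0,"dy":0,"dz":0,"spin":1,"fingers":0.32},{"dx":0,"dy":0,"dz":0,"spin":1,"fingers":0.32},{"dx":0,"dy":0,"dz":0,"spin":1,"fingers":0.32},{"dx":0,"dy":0,"dz":0,"spin":1,"fingers":0.32},{"dx":0,"dy":0,"dz":0,"spin":1,"fingers":0.32},{"dx":0,"dy":0,"dz":0,"spin":1,"fingers":0.32}]}}

```text
t: 12.5
position: [0.4636, -0.1788, 0.1819]
orientation: [-1.9, -2.502, 0.0]
contact_force: [-0.2, -0.3, -0.5]
grip_width: 0.0601
finger_force: 0.0
```

Request:
{"fn": "play_rows", "kwargs": {"motion": [{"dx":0,"dy":0,"dz":0,"spin":1,"fingers":0.32},{"dx":0,"dy":0,"dz":0,"spin":1,"fingers":0.32},{"dx":0,"dy":0,"dz":0,"spin":1,"fingers":0.32},{"dx":0,"dy":0,"dz":0,"spin":1,"fingers":0.32},{"dx":0,"dy":0,"dz":0,"spin":1,"fingers":0.32},{"dx":0,"dy":0,"dz":0,"spin":1,"fingers":0.32}]}}

```text
t: 13.1
position: [0.4636, -0.1788, 0.1819]
orientation: [-2.483, -1.925, 0.0]
contact_force: [-1.0, 0.7, 0.4]
grip_width: 0.06
finger_force: 0.0
```

Request:
{"fn": "play_rows", "kwargs": {"motion": [{"dx":-1,"dy":0,"dz":0,"spin":0,"fingers":0.32},{"dx":-1,"dy":0,"dz":0,"spin":0,"fingers":0.32},{"dx":-1,"dy":0,"dz":0,"spin":0,"fingers":0.32},{"dx":-0.5,"dy":0,"dz":0,"spin":0,"fingers":0.32},{"dx":0,"dy":0,"dz":0,"spin":0,"fingers":0.32}]}}

```text
t: 13.6
position: [0.4419, -0.2647, 0.1819]
orientation: [-2.481, -1.927, 0.0]
contact_force: [-0.5, 0.5, 0.3]
grip_width: 0.0598
finger_force: 0.0
```

```bash
python3 -c "
from h import *
go((.443,-.2645,.053))"
```

```text
pos [ 0.4419 -0.2647  0.1819] yawY -14.3 w 0.0598 ff 0.0 F [-0.5  0.5  0.3] t 13.6
units [0.02 0.04 5.16]
```

Request:
{"fn": "play_rows", "kwargs": {"motion": [{"dx":0,"dy":0,"dz":1,"spin":0,"fingers":0.32},{"dx":0,"dy":0,"dz":1,"spin":0,"fingers":0.32},{"dx":0,"dy":0,"dz":1,"spin":0,"fingers":0.32},{"dx":0,"dy":0,"dz":1,"spin":0,"fingers":0.32},{"dx":0,"dy":0,"dz":0.5,"spin":0,"fingers":0.32},{"dx":0,"dy":0,"dz":0.4,"spin":0,"fingers":0.32},{"dx":0,"dy":0,"dz":0.2,"spin":0,"fingers":0.32},{"dx":0,"dy":0,"dz":0,"spin":0,"fingers":0.32}]}}

```text
t: 14.4
position: [0.4424, -0.2634, 0.0544]
orientation: [-2.478, -1.931, -0.0]
contact_force: [0.2, 0.2, 0.5]
grip_width: 0.06
finger_force: 0.0
```

Request:
{"fn": "play_rows", "kwargs": {"motion": [{"dx":0,"dy":0,"dz":0,"spin":0,"fingers":0.6},{"dx":0,"dy":0,"dz":0,"spin":0,"fingers":1},{"dx":0,"dy":0,"dz":0,"spin":0,"fingers":1},{"dx":0,"dy":0,"dz":0,"spin":0,"fingers":1},{"dx":0,"dy":0,"dz":0,"spin":0,"fingers":1},{"dx":0,"dy":0,"dz":0,"spin":0,"fingers":1}]}}

```text
t: 15.0
position: [0.4424, -0.2638, 0.0548]
orientation: [2.478, 1.93, 0.0]
contact_force: [0.1, 1.2, 1.5]
grip_width: 0.0254
finger_force: 30.0
```

The cap is held (25.4 mm, 30 N). Now I lift and carry it to the far cell.

Request:
{"fn": "play_rows", "kwargs": {"motion": [{"dx":0,"dy":0,"dz":-0.5,"spin":0,"fingers":1},{"dx":0,"dy":0,"dz":-1,"spin":0,"fingers":1},{"dx":0,"dy":0,"dz":-1,"spin":0,"fingers":1},{"dx":0,"dy":0,"dz":-1,"spin":0,"fingers":1},{"dx":0,"dy":0,"dz":-1,"spin":0,"fingers":1},{"dx":0,"dy":0,"dz":-1,"spin":0,"fingers":1},{"dx":0.5,"dy":0.3,"dz":-0.5,"spin":0,"fingers":1},{"dx":0.8,"dy":0.4,"dz":0,"spin":0,"fingers":1}]}}

```text
t: 15.8
position: [0.4689, -0.237, 0.2075]
orientation: [2.477, 1.925, 0.003]
contact_force: [0.6, -0.1, -0.5]
grip_width: 0.0251
finger_force: 30.0
```

Request:
{"fn": "play_rows", "kwargs": {"motion": [{"dx":0.8,"dy":0.4,"dz":0,"spin":0,"fingers":1},{"dx":0.8,"dy":0.4,"dz":0,"spin":0,"fingers":1},{"dx":0.8,"dy":0.4,"dz":0,"spin":0,"fingers":1},{"dx":0.8,"dy":0.4,"dz":0,"spin":0,"fingers":1},{"dx":0.8,"dy":0.4,"dz":0,"spin":0,"fingers":1},{"dx":0.8,"dy":0.4,"dz":0,"spin":0,"fingers":1},{"dx":0.8,"dy":0.4,"dz":0,"spin":0,"fingers":1},{"dx":0.8,"dy":0.4,"dz":0,"spin":0,"fingers":1}]}}

```text
t: 16.6
position: [0.5843, -0.0988, 0.2038]
orientation: [-2.477, -1.931, 0.001]
contact_force: [0.3, 0.2, -0.6]
grip_width: 0.0251
finger_force: 30.0
```

Request:
{"fn": "play_rows", "kwargs": {"motion": [{"dx":0.8,"dy":0.4,"dz":0,"spin":0,"fingers":1},{"dx":0.8,"dy":0.4,"dz":0,"spin":0,"fingers":1},{"dx":0.3,"dy":0.4,"dz":0,"spin":0,"fingers":1},{"dx":0,"dy":0,"dz":0,"spin":0,"fingers":1}]}}

```text
t: 17.0
position: [0.6256, -0.0608, 0.2039]
orientation: [-2.476, -1.933, 0.0]
contact_force: [-0.3, 0.6, -1.1]
grip_width: 0.0252
finger_force: 30.0
```

```bash
python3 -c "
from h import *
go((.627,-.0622,.059))
S=vision.grab_frame('scene'); cv2.imwrite('pics/hold.png',S['image'])
print(dark(S,px(S,(.4477,-.3665,.088))), [ (np.round(m['position'],1).tolist(),round(m['score'],2)) for m in mark_of('bottle_a',S)])
print(px(S,(.627,-.0622,.15)), [(t,np.round(m['position'],1).tolist(),round(m['score'],2)) for t in('cell_far','cell_near') for m in mark_of(t,S)])"
```

```text
pos [ 0.6256 -0.0608  0.2039] yawY -14.0 w 0.0252 ff 30.0 F [-0.3  0.6 -1.1] t 17.0
units [-0.04  0.07  5.79]
(array([263.53543307, 115.66141732]), np.int32(127)) [([256.0, 273.0], 0.8), ([251.3, 128.3], 0.79), ([281.4, 120.5], 0.76), ([234.9, 158.5], 0.64)]
[255.21885227 271.26713245] [('cell_far', [318.6, 151.4], 0.6), ('cell_far', [288.7, 272.6], 0.58), ('cell_near', [257.4, 260.9], 0.59)]
```

Request:
{"fn": "play_rows", "kwargs": {"motion": [{"dx":0,"dy":0.05,"dz":1,"spin":0,"fingers":1},{"dx":0,"dy":0,"dz":1,"spin":0,"fingers":1},{"dx":0,"dy":0,"dz":0.5,"spin":0,"fingers":1},{"dx":0,"dy":0,"dz":0.5,"spin":0,"fingers":1},{"dx":0,"dy":0,"dz":0.5,"spin":0,"fingers":1},{"dx":0,"dy":0,"dz":0.5,"spin":0,"fingers":1}]}}

```text
t: 17.8
position: [0.6263, -0.0627, 0.1043]
orientation: [2.478, 1.93, 0.001]
contact_force: [-0.1, -0.6, -1.6]
grip_width: 0.0251
finger_force: 30.0
```

Request:
{"fn": "play_rows", "kwargs": {"motion": [{"dx":0,"dy":0,"dz":0.5,"spin":0,"fingers":1},{"dx":0,"dy":0,"dz":0.5,"spin":0,"fingers":1},{"dx":0,"dy":0,"dz":0.4,"spin":0,"fingers":1},{"dx":0,"dy":0,"dz":0.2,"spin":0,"fingers":1},{"dx":0,"dy":0,"dz":0.1,"spin":0,"fingers":1},{"dx":0,"dy":0,"dz":0,"spin":0,"fingers":1}]}}

```text
t: 18.4
position: [0.6258, -0.0623, 0.0617]
orientation: [-2.478, -1.931, 0.0]
contact_force: [0.1, -0.1, -1.0]
grip_width: 0.0251
finger_force: 30.0
```

Request:
{"fn": "play_rows", "kwargs": {"motion": [{"dx":0,"dy":0,"dz":0.1,"spin":0,"fingers":1},{"dx":0,"dy":0,"dz":0,"spin":0,"fingers":1}]}}

```text
t: 18.6
position: [0.626, -0.0624, 0.0597]
orientation: [2.478, 1.931, 0.001]
contact_force: [-0.7, 0.5, -1.7]
grip_width: 0.0251
finger_force: 30.0
```

Request:
{"fn": "play_rows", "kwargs": {"motion": [{"dx":0,"dy":0,"dz":0,"spin":0,"fingers":0.65},{"dx":0,"dy":0,"dz":0,"spin":0,"fingers":0.55},{"dx":0,"dy":0,"dz":0,"spin":0,"fingers":0.5},{"dx":0,"dy":0,"dz":0,"spin":0,"fingers":0.5}]}}

```text
t: 19.0
position: [0.626, -0.0624, 0.0598]
orientation: [2.478, 1.93, 0.001]
contact_force: [0.8, -0.0, 0.2]
grip_width: 0.0442
finger_force: 0.0
```

Request:
{"fn": "play_rows", "kwargs": {"motion": [{"dx":0,"dy":0,"dz":-0.5,"spin":0,"fingers":0.5},{"dx":0,"dy":0,"dz":-1,"spin":0,"fingers":0.5},{"dx":0,"dy":0,"dz":-1,"spin":0,"fingers":0.5},{"dx":0,"dy":0,"dz":-1,"spin":0,"fingers":0.5},{"dx":0,"dy":0,"dz":-1,"spin":0,"fingers":0.5}]}}

```text
t: 19.5
position: [0.626, -0.0624, 0.1741]
orientation: [2.478, 1.93, 0.001]
contact_force: [0.4, -0.3, 0.4]
grip_width: 0.0438
finger_force: 0.0
```

```bash
python3 -c "
from h import *
go((.447,-.366,.17))"
```

```text
pos [ 0.626  -0.0624  0.1741] yawY -14.2 w 0.0438 ff 0.0 F [ 0.4 -0.3  0.4] t 19.5
units [-13.53  -3.97   0.16]
```

Request:
{"fn": "play_rows", "kwargs": {"motion": [{"dx":-0.9,"dy":-0.25,"dz":0,"spin":0,"fingers":0.32},{"dx":-1,"dy":-0.3,"dz":0,"spin":0,"fingers":0.32},{"dx":-1,"dy":-0.3,"dz":0,"spin":0,"fingers":0.32},{"dx":-1,"dy":-0.3,"dz":0,"spin":0,"fingers":0.32},{"dx":-1,"dy":-0.3,"dz":0,"spin":0,"fingers":0.32},{"dx":-1,"dy":-0.3,"dz":0,"spin":0,"fingers":0.32},{"dx":-1,"dy":-0.3,"dz":0,"spin":0,"fingers":0.32},{"dx":-1,"dy":-0.3,"dz":0,"spin":0,"fingers":0.32}]}}

```text
t: 20.3
position: [0.5202, -0.2405, 0.1732]
orientation: [2.477, 1.93, 0.001]
contact_force: [0.7, 0.3, -0.2]
grip_width: 0.06
finger_force: 0.0
```

Request:
{"fn": "play_rows", "kwargs": {"motion": [{"dx":-1,"dy":-0.3,"dz":0,"spin":0,"fingers":0.32},{"dx":-1,"dy":-0.3,"dz":0,"spin":0,"fingers":0.32},{"dx":-1,"dy":-0.3,"dz":0,"spin":0,"fingers":0.32},{"dx":-1,"dy":-0.3,"dz":0,"spin":0,"fingers":0.32},{"dx":-1,"dy":-0.3,"dz":0,"spin":0,"fingers":0.32},{"dx":-0.6,"dy":-0.1,"dz":0,"spin":0,"fingers":0.32},{"dx":0,"dy":0,"dz":0,"spin":0,"fingers":0.32}]}}

```text
t: 21.0
position: [0.4471, -0.367, 0.1728]
orientation: [2.48, 1.927, 0.0]
contact_force: [0.3, 0.5, -0.4]
grip_width: 0.06
finger_force: 0.0
```

```bash
python3 -c "
from h import *
go((.4475,-.366,.054))
S=vision.grab_frame('scene'); cv2.imwrite('pics/s3.png',S['image'])
X=(.626,-.0624,.091); d,n=dark(S,px(S,X),8); print('B cap',d,n,at(S,d,.093), 'A',dark(S,px(S,(.4477,-.3665,.088))))"
```

```text
pos [ 0.4471 -0.367   0.1728] yawY -14.3 w 0.06 ff 0.0 F [ 0.3  0.5 -0.4] t 21.0
units [0.05 0.   4.75]
B cap [268.87603306 270.17355372] 121 [ 0.62649032 -0.06438742  0.093     ] A (array([263.5859375, 115.65625  ]), np.int32(128))
```

B's cap in the far cell measures (0.6265, -0.064), upright and in place. Next is A.

Request:
{"fn": "play_rows", "kwargs": {"motion": [{"dx":0.05,"dy":0,"dz":1,"spin":0,"fingers":0.32},{"dx":0,"dy":0,"dz":1,"spin":0,"fingers":0.32},{"dx":0,"dy":0,"dz":1,"spin":0,"fingers":0.32},{"dx":0,"dy":0,"dz":0.8,"spin":0,"fingers":0.32},{"dx":0,"dy":0,"dz":0.5,"spin":0,"fingers":0.32},{"dx":0,"dy":0,"dz":0.4,"spin":0,"fingers":0.32},{"dx":0,"dy":0,"dz":0,"spin":0,"fingers":0.32},{"dx":0,"dy":0,"dz":0,"spin":0,"fingers":0.6}]}}

```text
t: 21.85
position: [0.4484, -0.3644, 0.0551]
orientation: [2.477, 1.931, 0.0]
contact_force: [-0.5, 0.2, -0.1]
grip_width: 0.0542
finger_force: 0.0
```

Request:
{"fn": "play_rows", "kwargs": {"motion": [{"dx":0,"dy":0,"dz":0,"spin":0,"fingers":1},{"dx":0,"dy":0,"dz":0,"spin":0,"fingers":1},{"dx":0,"dy":0,"dz":0,"spin":0,"fingers":1},{"dx":0,"dy":0,"dz":0,"spin":0,"fingers":1},{"dx":0,"dy":0,"dz":0,"spin":0,"fingers":1}]}}

```text
t: 22.35
position: [0.4482, -0.3647, 0.055]
orientation: [2.477, 1.93, 0.0]
contact_force: [-0.1, -1.0, 3.5]
grip_width: 0.0251
finger_force: 30.0
```

Request:
{"fn": "play_rows", "kwargs": {"motion": [{"dx":0,"dy":0,"dz":-0.5,"spin":0,"fingers":1},{"dx":0,"dy":0,"dz":-1,"spin":0,"fingers":1},{"dx":0,"dy":0,"dz":-1,"spin":0,"fingers":1},{"dx":0,"dy":0,"dz":-1,"spin":0,"fingers":1},{"dx":0.5,"dy":0,"dz":-1,"spin":0,"fingers":1},{"dx":1,"dy":0,"dz":-1,"spin":0,"fingers":1},{"dx":1,"dy":0,"dz":-0.5,"spin":0,"fingers":1},{"dx":1,"dy":0.1,"dz":0,"spin":0,"fingers":1}]}}

```text
t: 23.15
position: [0.4729, -0.2801, 0.208]
orientation: [2.475, 1.927, 0.003]
contact_force: [0.5, -0.2, -0.4]
grip_width: 0.0253
finger_force: 30.0
```

Request:
{"fn": "play_rows", "kwargs": {"motion": [{"dx":1,"dy":0.1,"dz":0,"spin":0,"fingers":1},{"dx":1,"dy":0.1,"dz":0,"spin":0,"fingers":1},{"dx":1,"dy":0.1,"dz":0,"spin":0,"fingers":1},{"dx":1,"dy":0.1,"dz":0,"spin":0,"fingers":1},{"dx":1,"dy":0.1,"dz":0,"spin":0,"fingers":1},{"dx":1,"dy":0,"dz":0,"spin":0,"fingers":1},{"dx":1,"dy":0,"dz":0,"spin":0,"fingers":1},{"dx":1,"dy":0,"dz":0,"spin":0,"fingers":1}]}}

```text
t: 23.95
position: [0.5324, -0.0881, 0.2048]
orientation: [-2.478, -1.931, 0.0]
contact_force: [-0.4, -0.2, -2.0]
grip_width: 0.0255
finger_force: 30.0
```

Request:
{"fn": "play_rows", "kwargs": {"motion": [{"dx":1,"dy":0,"dz":0,"spin":0,"fingers":1},{"dx":1,"dy":0,"dz":0,"spin":0,"fingers":1},{"dx":0,"dy":0,"dz":0,"spin":0,"fingers":1}]}}

```text
t: 24.25
position: [0.5451, -0.0382, 0.2048]
orientation: [-2.475, -1.934, -0.001]
contact_force: [0.9, -0.2, -1.1]
grip_width: 0.0251
finger_force: 30.0
```

```bash
python3 -c "
from h import *
go((.5455,-.0425,.059))
S=vision.grab_frame('scene')
print(px(S,(.5455,-.0425,.15)), [ (np.round(m['position'],1).tolist(),round(m['score'],2)) for m in mark_of('bottle_a',S)])"
```

```text
pos [ 0.5451 -0.0382  0.2048] yawY -14.0 w 0.0251 ff 30.0 F [ 0.9 -0.2 -1.1] t 24.25
units [-0.17  0.06  5.83]
[224.05113114 261.54799902] [([235.0, 158.0], 0.95), ([288.2, 270.6], 0.91), ([222.2, 258.0], 0.77), ([250.5, 127.5], 0.69)]
```

Request:
{"fn": "play_rows", "kwargs": {"motion": [{"dx":-0.17,"dy":0.05,"dz":1,"spin":0,"fingers":1},{"dx":0,"dy":0,"dz":1,"spin":0,"fingers":1},{"dx":0,"dy":0,"dz":0.5,"spin":0,"fingers":1},{"dx":0,"dy":0,"dz":0.5,"spin":0,"fingers":1},{"dx":0,"dy":0,"dz":0.5,"spin":0,"fingers":1},{"dx":0,"dy":0,"dz":0.5,"spin":0,"fingers":1}]}}

```text
t: 24.95
position: [0.5456, -0.0455, 0.1042]
orientation: [2.478, 1.93, 0.001]
contact_force: [-0.7, 0.7, -1.9]
grip_width: 0.0251
finger_force: 30.0
```

Request:
{"fn": "play_rows", "kwargs": {"motion": [{"dx":0,"dy":0,"dz":0.5,"spin":0,"fingers":1},{"dx":0,"dy":0,"dz":0.5,"spin":0,"fingers":1},{"dx":0,"dy":0,"dz":0.4,"spin":0,"fingers":1},{"dx":0,"dy":0,"dz":0.3,"spin":0,"fingers":1},{"dx":0,"dy":0,"dz":0.1,"spin":0,"fingers":1},{"dx":0,"dy":0,"dz":0,"spin":0,"fingers":1}]}}

```text
t: 25.55
position: [0.5453, -0.0451, 0.0595]
orientation: [2.478, 1.931, 0.0]
contact_force: [-0.1, 0.5, -0.9]
grip_width: 0.0253
finger_force: 30.0
```

Request:
{"fn": "play_rows", "kwargs": {"motion": [{"dx":0,"dy":0,"dz":0,"spin":0,"fingers":0.65},{"dx":0,"dy":0,"dz":0,"spin":0,"fingers":0.55},{"dx":0,"dy":0,"dz":0,"spin":0,"fingers":0.5},{"dx":0,"dy":0,"dz":0,"spin":0,"fingers":0.5}]}}

```text
t: 25.95
position: [0.5453, -0.0451, 0.0597]
orientation: [2.478, 1.93, 0.001]
contact_force: [0.4, -0.0, 0.3]
grip_width: 0.0445
finger_force: 0.0
```

Request:
{"fn": "play_rows", "kwargs": {"motion": [{"dx":0,"dy":0,"dz":-0.5,"spin":0,"fingers":0.5},{"dx":0,"dy":0,"dz":-1,"spin":0,"fingers":0.5},{"dx":0,"dy":0,"dz":-1,"spin":0,"fingers":0.5},{"dx":0,"dy":0,"dz":-1,"spin":0,"fingers":0.5},{"dx":0,"dy":0,"dz":-1,"spin":0,"fingers":0.5},{"dx":0,"dy":0,"dz":-1,"spin":0,"fingers":0.4},{"dx":0,"dy":0,"dz":0,"spin":0,"fingers":0.4}]}}

```text
t: 26.65
position: [0.5482, -0.0455, 0.2025]
orientation: [2.473, 1.927, 0.01]
contact_force: [-0.1, 0.2, 0.8]
grip_width: 0.0528
finger_force: 0.0
```

```bash
python3 -c "
from h import *
go((.523,.108,.2))
S=vision.grab_frame('scene');T=vision.grab_frame('top')
for p,n in((S,'s'),(T,'t')):
    cv2.imwrite('pics/%s5.png'%n,p['image'])
    for m in mark_of('pull_knob',p)[:2]+masks_of('pull_knob',p)[:2]:
        print(n,np.round(m['position'],1),round(m['score'],2),at(p,m['position'],.156)[:2].round(4),m['mask'].sum() if 'mask' in m else '')
    for X in((.626,-.0640,.091),(.5453,-.0451,.091)): d,k=dark(p,px(p,X),8); print('cap',d.round(1),k,at(p,d,.093).round(4))
i=S['image'][170:215,295:340].max(2); 
print('\n'.join(' '.join('%3d'%v for v in r[::2]) for r in i[::2]))
print('pred knob top/bottom',px(S,(.523,.108,.169)),px(S,(.523,.108,.143)))"
```

```text
pos [ 0.5482 -0.0455  0.2025] yawY -14.2 w 0.0528 ff 0.0 F [-0.1  0.2  0.8] t 26.65
units [ 5.71 -2.48  0.08]
s [192.1 316.1] 0.44 [0.5296 0.1087] 
s [190. 315.] 0.61 [0.5231 0.1097] 135
s [250.5 257.7] 0.15 [ 0.6061 -0.0838] 412
cap [268.8 270.2] 119 [ 0.6263 -0.0642  0.093 ]
cap [239.3 259.8] 110 [ 0.5462 -0.048   0.093 ]
t [206.  237.7] 0.4 [0.5244 0.1054] 
t [204.7 237.9] 0.58 [0.5273 0.105 ] 117
cap [165.4 305.9] 26 [ 0.632  -0.0536  0.093 ]
cap [201.1 305.7] 52 [ 0.5448 -0.0527  0.093 ]
135 132 131 126 125 125 127 132 135 136 137 137 139 138 136 124 113 121 126 130 107 103 102
129 127 128 128 129 131 135 137 136 137 140 140 140 137 137 133 117 130 129 132 127 117 123
128 126 130 132 136 137 138 139 138 139 139 138 136 133 134 129 126 110 123 133 138 133 128
131 133 137 138 138 140 140 139 140 137 136 134 132 131 130 131 131 123 106 129 127 111 118
134 139 138 140 139 138 138 138 134 133 132 129 130 129 132 133 139 142 129 116 129 135 134
138 141 140 141 138 137 136 132 131 131 130 131 132 134 139 143 142 140 138 133 122 135 139
140 138 138 137 135 131 130 128 130 127 128 138 14
[... 890 characters left out ...]
140 140 134 121 117 131 140 155 139 118  99 109 113 123 145 133 143 142
141 143 142 145 140 142 138 128 132 144 129 127 148 176 145 125 132 144 141 143 148 149 151
141 146 135 137 133 141 138 126 132 180 148 125 137 184 159 139 146 146 148 145 146 153 153
125 133 131 127 125 160 171 128 132 167 179 130 139 172 179 138 151 148 150 145 143 133 131
128 136 150 143 137 145 187 148 145 152 191 142 138 150 188 145 144 129 130 124 131 132 129
145 147 176 173 146 143 178 165 148 143 179 164 119 127 179 162 128 126 138 145 141 133 135
153 145 158 190 151 139 158 187 128 121 156 189 128 118 157 191 149 141 139 143 131 127 126
pred knob top/bottom [186.7411756  314.74329109] [193.71053759 313.97852224]
```

The knob top's centre is at scene (188,314.7), which puts it near (0.526, 0.1065), in agreement with the fit. Both caps sit in their cells, so I move over the knob.

Request:
{"fn": "play_rows", "kwargs": {"motion": [{"dx":1,"dy":-0.4,"dz":0,"spin":0,"fingers":0.35},{"dx":1,"dy":-0.4,"dz":0,"spin":0,"fingers":0.35},{"dx":1,"dy":-0.4,"dz":0,"spin":0,"fingers":0.35},{"dx":1,"dy":-0.4,"dz":0,"spin":0,"fingers":0.35},{"dx":1,"dy":-0.4,"dz":0,"spin":0,"fingers":0.35},{"dx":0.6,"dy":-0.3,"dz":0,"spin":0,"fingers":0.35},{"dx":0,"dy":0,"dz":0,"spin":0,"fingers":0.35}]}}

```text
t: 27.65
position: [0.5223, 0.1063, 0.1956]
orientation: [-2.474, -1.933, 0.003]
contact_force: [-0.4, -0.3, 0.2]
grip_width: 0.0572
finger_force: 0.0
```

```bash
python3 -c "
from h import *
go((.526,.1065,.127))"
```

```text
pos [0.5223 0.1063 0.1956] yawY -14.0 w 0.0572 ff 0.0 F [-0.4 -0.3  0.2] t 27.65
units [0.05 0.15 2.74]
```

Request:
{"fn": "play_rows", "kwargs": {"motion": [{"dx":0.05,"dy":0.15,"dz":0.5,"spin":0,"fingers":0.35},{"dx":0,"dy":0,"dz":0.5,"spin":0,"fingers":0.35},{"dx":0,"dy":0,"dz":0.5,"spin":0,"fingers":0.35},{"dx":0,"dy":0,"dz":0.5,"spin":0,"fingers":0.35},{"dx":0,"dy":0,"dz":0.4,"spin":0,"fingers":0.35},{"dx":0,"dy":0,"dz":0.3,"spin":0,"fingers":0.35},{"dx":0,"dy":0,"dz":0,"spin":0,"fingers":0.35}]}}

```text
t: 28.35
position: [0.5264, 0.1047, 0.1278]
orientation: [-2.478, -1.93, 0.004]
contact_force: [0.1, -0.2, -0.1]
grip_width: 0.0576
finger_force: 0.0
```

Request:
{"fn": "play_rows", "kwargs": {"motion": [{"dx":0,"dy":0,"dz":0,"spin":0,"fingers":0.6},{"dx":0,"dy":0,"dz":0,"spin":0,"fingers":0.8},{"dx":0,"dy":0,"dz":0,"spin":0,"fingers":1},{"dx":0,"dy":0,"dz":0,"spin":0,"fingers":1},{"dx":0,"dy":0,"dz":0,"spin":0,"fingers":1},{"dx":0,"dy":0,"dz":0,"spin":0,"fingers":1}]}}

```text
t: 28.95
position: [0.5244, 0.106, 0.1299]
orientation: [-2.475, -1.927, 0.006]
contact_force: [-9.6, 2.6, 7.4]
grip_width: 0.0248
finger_force: 30.0
```

The knob is gripped. I pull it up in steps.

Request:
{"fn": "play_rows", "kwargs": {"motion": [{"dx":0,"dy":-0.06,"dz":-0.2,"spin":0,"fingers":1},{"dx":0,"dy":0,"dz":-0.2,"spin":0,"fingers":1},{"dx":0,"dy":0,"dz":-0.2,"spin":0,"fingers":1},{"dx":0,"dy":0,"dz":-0.1,"spin":0,"fingers":1},{"dx":0,"dy":0,"dz":0,"spin":0,"fingers":1},{"dx":0,"dy":0,"dz":0,"spin":0,"fingers":1}]}}

```text
t: 29.55
position: [0.5239, 0.105, 0.1443]
orientation: [-2.476, -1.929, 0.007]
contact_force: [-0.6, 1.8, -21.1]
grip_width: 0.0249
finger_force: 30.0
```

Request:
{"fn": "play_rows", "kwargs": {"motion": [{"dx":0,"dy":0,"dz":0.08,"spin":0,"fingers":1},{"dx":-0.2,"dy":0,"dz":0,"spin":0,"fingers":1},{"dx":-0.3,"dy":0,"dz":0,"spin":0,"fingers":1},{"dx":-0.4,"dy":0,"dz":0,"spin":0,"fingers":1},{"dx":-0.4,"dy":0,"dz":0,"spin":0,"fingers":1},{"dx":-0.4,"dy":0,"dz":0,"spin":0,"fingers":1},{"dx":-0.3,"dy":0,"dz":0,"spin":0,"fingers":1}]}}

```text
t: 30.25
position: [0.5125, 0.0566, 0.1442]
orientation: [-2.477, -1.929, 0.003]
contact_force: [-3.3, 3.6, -16.9]
grip_width: 0.0248
finger_force: 30.0
```

```bash
python3 -c "
from h import *
go(np.array([.5239,.105,.142])-.066*np.array([np.cos(1.3245),np.sin(1.3245),0]))"
```

```text
pos [0.5125 0.0566 0.1442] yawY -14.2 w 0.0248 ff 30.0 F [ -3.3   3.6 -16.9] t 30.25
units [-0.65 -0.03  0.09]
```

Request:
{"fn": "play_rows", "kwargs": {"motion": [{"dx":-0.3,"dy":0,"dz":0,"spin":0,"fingers":1},{"dx":-0.25,"dy":0,"dz":0,"spin":0,"fingers":1},{"dx":-0.08,"dy":0,"dz":0,"spin":0,"fingers":1},{"dx":0,"dy":0,"dz":0,"spin":0,"fingers":1},{"dx":0,"dy":0,"dz":0,"spin":0,"fingers":1}]}}

```text
t: 30.75
position: [0.5088, 0.041, 0.1442]
orientation: [-2.478, -1.93, 0.004]
contact_force: [-4.3, 1.0, -17.4]
grip_width: 0.0248
finger_force: 30.0
```

```bash
python3 -c "
from h import *
go(np.array([.5239,.105,.142])-.066*np.array([np.cos(1.3245),np.sin(1.3245),0]))"
```

```text
pos [0.5088 0.041  0.1442] yawY -14.2 w 0.0248 ff 30.0 F [ -4.3   1.  -17.4] t 30.75
units [-0.01 -0.04  0.09]
```

Request:
{"fn": "play_rows", "kwargs": {"motion": [{"dx":0,"dy":-0.03,"dz":0.2,"spin":0,"fingers":1},{"dx":0,"dy":0,"dz":0.2,"spin":0,"fingers":1},{"dx":0,"dy":0,"dz":0.2,"spin":0,"fingers":1},{"dx":0,"dy":0,"dz":0.15,"spin":0,"fingers":1},{"dx":0,"dy":0,"dz":0,"spin":0,"fingers":1},{"dx":0,"dy":0,"dz":0,"spin":0,"fingers":1}]}}

```text
t: 31.35
position: [0.5093, 0.0417, 0.13]
orientation: [2.478, 1.931, -0.0]
contact_force: [-14.1, 0.9, 5.3]
grip_width: 0.0246
finger_force: 30.0
```

```bash
python3 -c "
from h import *
go(np.array([.5239,.105,.1299])-.066*np.array([np.cos(1.3245),np.sin(1.3245),0]))"
```

```text
pos [0.5093 0.0417 0.13  ] yawY -14.1 w 0.0246 ff 30.0 F [-14.1   0.9   5.3] t 31.35
units [-0.04 -0.05  0.  ]
```

Request:
{"fn": "play_rows", "kwargs": {"motion": [{"dx":0,"dy":-0.08,"dz":0.05,"spin":0,"fingers":1},{"dx":0,"dy":0,"dz":0,"spin":0,"fingers":1},{"dx":0,"dy":0,"dz":0,"spin":0,"fingers":1}]}}

```text
t: 31.65
position: [0.5094, 0.042, 0.1299]
orientation: [2.475, 1.929, 0.005]
contact_force: [-10.5, 0.0, 5.2]
grip_width: 0.0246
finger_force: 30.0
```

```bash
python3 -c "
from h import *
go((.5093,.0417,.13))
S=vision.grab_frame('scene')
cv2.imwrite('pics/fin.png',cv2.resize(S['image'][170:330,210:410],None,fx=3.5,fy=3.5,interpolation=cv2.INTER_CUBIC))"
```

```text
pos [0.5094 0.042  0.1299] yawY -14.1 w 0.0246 ff 30.0 F [-10.5   0.    5.2] t 31.65
units [-0.01  0.   -0.  ]
```

View pics/fin.png

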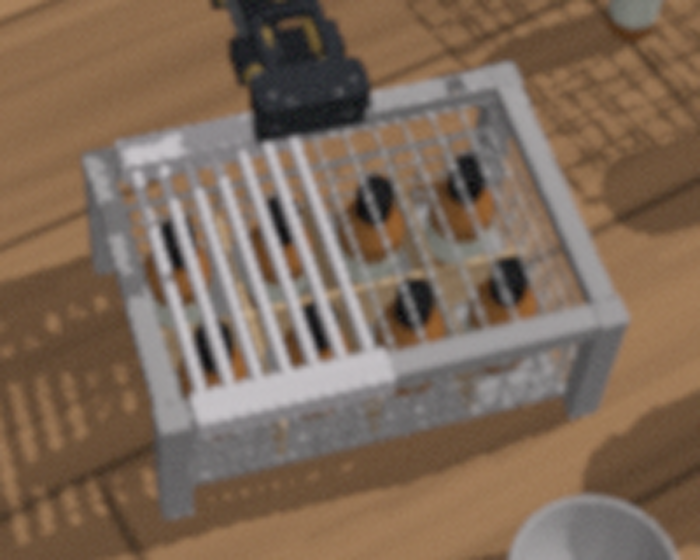

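The gate now covers the two left cells, and both bottles stand upright in them with caps at crop (175,240) and (212,350). The gripper still holds the knob at the home height, so I'm handing the job in.

```bash
python3 -c "
from h import *
print(job.finish_job())"
```

```text
the job is handed in; nothing more can be done
None
```

The job is handed in, though the hand-in call returned no verdict: both bottles stand upright in the crate, the gate is one hole along (about 65 mm), and the gripper still holds the knob at its pin-home height.

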